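# Clear a pile of specimens into the courier carrier

## Robot

A 6-joint arm with a two-finger parallel gripper is mounted at the origin on a cart in front of the work surface, level with it; the furniture and walls round the work are solid. World frame = base frame: x ahead of the robot, y to its left, z up, the work surface at z = 0. Lengths are in m, angles in rad, forces in N, time in s.
With the tool pointing down it reaches from about 0.4 to 0.925 m from the base axis. Payload 3.4 kg.
Tool frame: the origin (TCP) lies at the very end of the fingers, on their centre line; the grasp point (between the pads) lies 19 mm behind it (env.grasp_offset is the distance from the TCP to the grasp point, in m); z points along the fingers, y is the line along which they close (so a half turn about z gives the same grasp; the last joint's range is limited). The gripper opens to 85 mm and grips with 20 to 120 N. Pads are 22 mm wide; open, the fingers measure 114 mm over their backs; the gripper's body (76 mm by 85 mm) begins 54 mm behind the grasp point. The pads swing forward as they close: fully open they stand 13 mm farther back than shut.
Start: joints at [-1.349, 0.307, 1.506, -0, 1.328, -0.073], TCP at [0.168, -0.55, 0.194] pointing down, gripper open.
Joint ranges: [-3.12, 3.12], [-1.05, 2.28], [0.14, 2.33], [-1.42, 4.57], [0.1, 2.73], [-2.68, 2.68]. Speed limits (rad/s): [2.57, 2.57, 3.14, 3.14, 3.14, 3.14].

## Interface

Orientations are given as a rotation vector (axis times angle).
In Python, from bench import env gives the robot as it stands.
- The arm moves only by the tool move_arm, never from a script. Its argument "steps" is a list of rows, each a list of 7 numbers: the opening, from -1 (shut) to 1 (fully open), then the shift along the tool's x, y, z in cm, then the turn, a rotation vector about the tool's x, y, z in degrees. In form: [[claw, x, y, z, rx, ry, rz], ...]. A call has 1 to 8 rows; each row is the pose to reach, as a shift and turn from the pose commanded when the call began, along the tool's axes at that moment; what a row does not reach only later rows make up. A row lasts 1/12 s, in which the tool goes at most 41.7 mm and 7.16 degrees, less where a joint would pass 70% of its speed; a pose out of reach is approached as far as the arm can. A call with a gripper value outside its range is refused whole. The fingers move at their own pace and stop on an object; "grip_force" is the grip in N (left out, the last holds). Time passes only in rows, so rows that repeat a pose let the fingers close. It gives the time, the measured TCP pose, the force, the opening and the grip force at its end, in the units of the state.
- env.read_state(): the state, without advancing time (a new reading comes with each control period).
- env.grab_frame(name): name is "side" or "top" or "wrist"; returns a dict with "img" (400x640x3 uint8, red, green, blue), "depth" (400x640 float32, m along the optical axis (not along the pixel's ray), 0 where there is no reading), "intrinsics" (3x3 intrinsics, pixels), "R" (3x3) and "t" (3): a world point X has camera coordinates R X + t; the wrist camera has in their place "T_tool_cam" (4x4, takes a point from camera to tool coordinates, whose origin is the TCP and whose axes are the flange's). Camera axes: x right, y down, z forward; pixel columns grow to the right and rows downward; lengths in m; the calibration is good to about 2 mm. A picture is of the moment at which its call begins: read the wrist's pose just before it.
- env.finish_job(): hands the job in; it is judged then, once.
The state is a dict: "time": time; "joint_pos": joint angles; "qd": joint speeds; "tau": joint torques, N m; "tool_pos": TCP position; "orientation": TCP orientation; "contact_force": force on the tool from outside, world axes, zero at the start; "moment": the same for the moment, N m; "width": finger opening in m; "grasp_force": force on a finger pad.
Only numpy, scipy, OpenCV 4.12 (cv2) and the standard library are available. Lean on these libraries where they do the work, as an engineer would, in place of code of your own. Each camera call takes 0.05 s, during which the arm holds its last target. There are 200 camera calls.

## Task

Take apart the pile of specimens on the steel tray and put each into its own holder in the grey courier carrier: the pots upright in the rings of their lids' colours, the slide mailer flat in the green cradle and the red-capped vial upright in the red ring, each right down on its holder's floor. They hold patients' samples, so do not tip anything over or let anything fall, and leave the green-capped and grey-capped vials where they stand.

Things in the scene. Friction and masses are not known exactly. Their poses are not given: they have to be found in the camera images.
- vial_red: amber glass vial with red cap, 23 mm across, 46 mm high (body to 39 mm, cap above), about 30 g. Origin: centre of its underside; z up the axis. At the start it stands on top of the slide mailer, at the top of the pile
- slide_mailer: flat plastic box for microscope slides, green lid with white label on a pale body, 82 x 34 x 22 mm, about 40 g. Origin: centre of its underside; x along the 82 mm, y across the 34 mm, z up. At the start it lies level across both pots' lids, about 68 mm above the table, its middle over the 18 mm gap between the lids; grip it across the 34 mm at its middle
- pot_blue: specimen pot with blue screw lid, 66 mm high, about 90 g. Body 55 mm across up to 52 mm, lid 61 mm across from 52 to 66 mm: grip the lid. Origin: centre of its underside; z up the axis. Stands on the steel tray's floor (2 mm thick), 80 mm from the other pot (centre to centre) under the slide mailer; the tray's rim is 9 mm high
- pot_orange: specimen pot with orange screw lid, 66 mm high, about 90 g. Body 55 mm across up to 52 mm, lid 61 mm across from 52 to 66 mm: grip the lid. Origin: centre of its underside; z up the axis. Stands on the steel tray's floor (2 mm thick), 80 mm from the other pot (centre to centre) under the slide mailer; the tray's rim is 9 mm high
- nest_blue: blue plastic ring holder for the blue-lidded pot, fixed on a white 101 mm square plate in the courier carrier. Round well 72 mm across inside, 80 mm outside; its rim stands 26 mm and its floor 4 mm above the origin. Origin: centre of the plate's underside, on the well's axis (3 mm above the table); z up
- nest_orange: orange plastic ring holder for the orange-lidded pot, fixed on a white 101 mm square plate in the courier carrier. Round well 72 mm across inside, 80 mm outside; its rim stands 26 mm and its floor 4 mm above the origin. Origin: centre of the plate's underside, on the well's axis (3 mm above the table); z up
- mailer_cradle: green cradle for the slide mailer, fixed on a white 101 mm square plate in the carrier: two U-shaped ends, 18 mm high, that leave a space 95 x 48 mm; 61 mm of each long side is open in the middle for the fingers. Its floor is 4 mm above the origin. Origin: centre of the plate's underside (3 mm above the table); x along the 95 mm, z up. The mailer may lie either way round
- well_red: red plastic ring holder for the red-capped vial, fixed on a white 101 mm square plate in the carrier. Round well 39 mm across inside, 47 mm outside; its rim stands 22 mm and its floor 4 mm above the origin. Origin: centre of the plate's underside, on the well's axis (3 mm above the table); z up. The four holders stand two by two, 104 mm apart, in a shallow grey crate with 19 mm walls
- vial_green: amber glass vial with green cap, 23 mm across, 46 mm high (body to 39 mm, cap above), about 30 g. Origin: centre of its underside; z up the axis. Another patient's, standing on the table: not to be moved
- vial_grey: amber glass vial with grey cap, 23 mm across, 46 mm high (body to 39 mm, cap above), about 30 g. Origin: centre of its underside; z up the axis. Another patient's, standing on the table: not to be moved

How it is judged:
At the end, for the whole second after the job is handed in: Blue pot in the blue ring, orange pot in the orange ring, mailer in the cradle (within 0.25 rad of its length), red vial in the red ring: each within 12 mm of the holder's centre, down on its floor, level to 0.12 rad, released, at rest; green and grey vials within 20 mm of where they stood (horizontal distance between pot_blue and nest_blue below 0.012 m and z of pot_blue in the frame of nest_blue below 0.008 m and angle between each of pot_blue, pot_orange, slide_mailer, vial_red's own z axis and vertical below 0.12 rad and linear speed of each of pot_blue, pot_orange, slide_mailer, vial_red below 0.02 m/s and contact force between the fingers and pot_blue below 0.1 N and horizontal distance between pot_orange and nest_orange below 0.012 m and z of pot_orange in the frame of nest_orange below 0.008 m and contact force between the fingers and pot_orange below 0.1 N and horizontal distance between slide_mailer and mailer_cradle below 0.012 m and z of slide_mailer in the frame of mailer_cradle below 0.008 m and contact force between the fingers and slide_mailer below 0.1 N and horizontal distance between vial_red and well_red below 0.012 m and z of vial_red in the frame of well_red below 0.008 m and contact force between the fingers and vial_red below 0.1 N and angle between the x axis of slide_mailer and the x axis of mailer_cradle, either way round below 0.25 rad and distance of each of vial_green, vial_grey from where it was at the start of the episode below 0.02 m); the robot touches nothing.
It fails at once if a pot, the vial or the slide mailer is tipped over (more than 40 degrees) (angle between any of pot_blue, pot_orange, slide_mailer, vial_red's own z axis and vertical above 0.7 rad).
It fails at once if a pot, the vial or the slide mailer is let fall (free of the fingers at more than 0.7 m/s) ((linear speed of pot_blue above 0.7 m/s and contact force between the fingers and pot_blue below 0.2 N) or (linear speed of pot_orange above 0.7 m/s and contact force between the fingers and pot_orange below 0.2 N) or (linear speed of slide_mailer above 0.7 m/s and contact force between the fingers and slide_mailer below 0.2 N) or (linear speed of vial_red above 0.7 m/s and contact force between the fingers and vial_red below 0.2 N)).
It fails at once if the green-capped or the grey-capped vial is moved more than 20 mm (distance of any of vial_green, vial_grey from where it was at the start of the episode above 0.02 m).
It also fails if it takes over 106 s, if anything falls off the work surface, if the arm or the gripper's body presses on something with over 40 N, if the wrist force passes 120 N, or if a joint passes its speed limit or range.

## Working session

There is one attempt and no reset: what is moved stays moved. The work goes in short steps, Python scripts to look and compute and a tool call to move; the robot and the scene stay as the last step left them, time stands still between calls to the robot, and variables do not carry over. Pictures are saved under pics/ and viewed, at most 14 in all, crops included, and the job is handed in when it is done.

Besides the shell and the picture viewer there is one more tool, called in YAML: its name, and indented under it one key for each argument. move_arm: Moves the arm, as the interface text tells. Its arguments: {"type":"object","properties":{"steps":{"type":"array","items":{"type":"array","items":{"type":"number"}}},"grip_force":{"type":"number"}},"required":["steps"]}

```bash
ls; mkdir -p pics; cat > h.py <<'E'
import numpy as np, cv2
from bench import env
def cloud(f):
    d=f["depth"]; K=f["intrinsics"]; v,u=np.mgrid[:d.shape[0],:d.shape[1]]
    P=np.stack([(u-K[0,2])/K[0,0]*d,(v-K[1,2])/K[1,1]*d,d],-1)
    return (P-f["t"])@f["R"]   # R^T (p-t)
def save(n,img): cv2.imwrite("pics/"+n+".png",img[:,:,::-1])
E
python3 - <<'E'
from h import *
print(env.read_state())
for n in("top","side"):
    f=env.grab_frame(n); save(n+"0",f["img"]); np.savez("/tmp/"+n,**f); print(n,f["intrinsics"].tolist(),f["R"].round(3).tolist(),f["t"])
E
```

```text
pics
{'time': 0.0, 'joint_pos': array([-1.34850681e+00,  3.07563194e-01,  1.50769123e+00,  9.66928021e-06,
        1.32834666e+00, -7.35101072e-02]), 'qd': array([ 1.25374239e-03, -2.11567140e-03,  2.79991339e-04,  1.68245508e-04,
        1.58391590e-03,  9.14785685e-05]), 'tau': array([ 2.98334191e-05, -4.57537329e+01, -2.51914787e+01, -1.50124112e-05,
        1.36832910e-02, -4.18978388e-06]), 'tool_pos': array([ 0.16742102, -0.54928773,  0.19287997]), 'orientation': array([-3.10531391e+00, -4.62649995e-01,  2.19631369e-04]), 'contact_force': array([ 0.36495574, -0.06324015,  0.25279678]), 'moment': array([-0.05337388,  0.01238719, -0.02304065]), 'grasp_force': 0.0, 'width': 0.0857104586872435}
top [[416.51655582981095, 0.0, 327.8827366215781], [0.0, 416.51655582981095, 199.72671226258683], [0.0, 0.0, 1.0]] [[-0.014, -1.0, 0.028], [-0.987, 0.009, -0.162], [0.161, -0.03, -0.986]] [0.01595662 0.55234491 0.93524895]
side [[444.61090783183454, 0.0, 316.0397209355489], [0.0, 444.61090783183454, 205.16287367843367], [0.0, 0.0, 1.0]] [[-0.378, 0.926, 0.012], [0.38, 0.168, -0.91], [-0.844, -0.339, -0.415]] [ 0.18559612 -0.14747007  1.43897125]
```

View pics/top0.png

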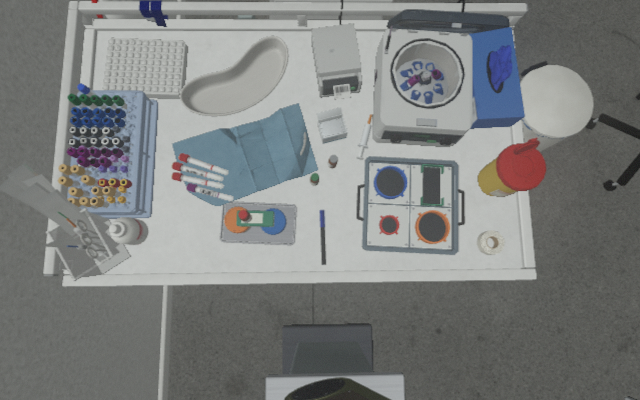

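View pics/side0.png

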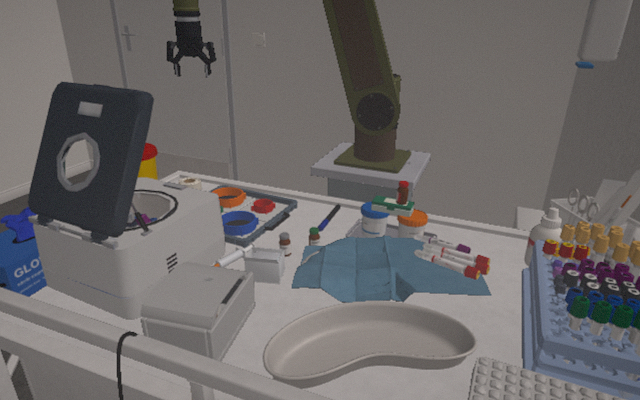

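The top view shows orange pot at about (238,220), blue pot (273,222), the mailer between them, and the red vial near (243,214). The carrier holds the blue ring (390,182), cradle (432,186), red ring (389,225) and orange ring (431,227). The green vial is at (314,179) and the grey at (333,161). The side view agrees.

```bash
python3 - <<'E'
from h import *
for n,boxes in (("top",dict(pile=(215,200,300,246),carrier=(355,152,465,256),gr=(305,168,325,190),gy=(326,150,342,172))),("side",dict(pile=(355,175,432,240),carrier=(205,180,290,245)))):
    f=dict(np.load("/tmp/%s.npz"%n)); P=cloud(f); hsv=cv2.cvtColor(f["img"],cv2.COLOR_RGB2HSV)
    for b,(x0,y0,x1,y1) in boxes.items():
        p=P[y0:y1,x0:x1].reshape(-1,3); h=hsv[y0:y1,x0:x1].reshape(-1,3).astype(int)
        for c,(lo,hi) in dict(red=(-6,6),orange=(7,20),green=(60,88),blue=(100,125)).items():
            H=(h[:,0]+90)%180-90 if c=="red" else h[:,0]
            m=(H>=lo)&(H<=hi)&(h[:,1]>130)&(h[:,2]>50)&(p[:,2]>-.01)
            if m.sum()<6: continue
            q=p[m]; zt=np.percentile(q[:,2],95); t=q[abs(q[:,2]-zt)<.006]
            print(n,b,c,m.sum(),"med",np.median(q,0).round(3),"ztop",zt.round(3),"top mid",((np.percentile(t,3,axis=0)+np.percentile(t,97,axis=0))/2).round(3),"ext",np.ptp(t,axis=0).round(3))
    if n=="top":
        for b in("gr","gy","pile"):
            x0,y0,x1,y1=boxes[b]; p=P[y0:y1,x0:x1].reshape(-1,3); zt=np.percentile(p[:,2],99.5); t=p[p[:,2]>zt-.012]; print(b,zt.round(3),t.mean(0).round(3),len(t))
E
```

```text
top pile red 45 med [0.509 0.193 0.136] ztop 0.138 top mid [0.508 0.193 0.136] ext [0.017 0.015 0.006]
top pile orange 260 med [0.502 0.227 0.067] ztop 0.07 top mid [0.505 0.223 0.068] ext [0.055 0.046 0.008]
top pile blue 136 med [0.494 0.127 0.067] ztop 0.07 top mid [0.501 0.134 0.067] ext [0.052 0.045 0.008]
top carrier red 40 med [ 0.487 -0.146  0.025] ztop 0.029 top mid [ 0.492 -0.136  0.026] ext [0.038 0.043 0.006]
top carrier orange 175 med [ 0.487 -0.242  0.029] ztop 0.032 top mid [ 0.488 -0.239  0.029] ext [0.074 0.078 0.008]
top carrier blue 37 med [ 0.596 -0.172  0.03 ] ztop 0.033 top mid [ 0.594 -0.143  0.03 ] ext [0.068 0.076 0.006]
gr 0.049 [0.605 0.041 0.064] 56
gy 0.049 [ 0.647 -0.002  0.062] 57
pile 0.138 [0.488 0.165 0.293] 89
side pile red 68 med [0.515 0.193 0.134] ztop 0.137 top mid [0.511 0.195 0.134] ext [0.017 0.018 0.006]
side pile orange 339 med [0.522 0.225 0.067] ztop 0.07 top mid [0.508 0.222 0.067] ext [0.06  0.056 0.007]
side pile blue 185 med [0.521 0.137 0.067] ztop 0.069 top mid [0.507 0.138 0.066] ext [0.054 0.054 0.006]
side carrier red 248 med [ 0.499 -0.134  0.02 ] ztop 0.027 top mid [ 0.496 -0.134  0.024] ext [0.05  0.048 0.008]
side carrier orange 425 med [ 0.476 -0.229  0.021] ztop 0.031 top mid [ 0.489 -0.237  0.028] ext [0.205 0.285 0.012]
side carrier blue 370 med [ 0.597 -0.126  0.023] ztop 0.03 top mid [ 0.599 -0.14   0.028] ext [0.082 0.081 0.007]
```

move_arm:
  steps:
    - [1, 0, 0, -11, 0, 0, -20]
    - [1, 46, -23, -11, 0, 0, -73]
    - [1, 46, -23, -11, 0, 0, -73]
    - [1, 46, -23, -11, 0, 0, -73]
    - [1, 46, -23, -11, 0, 0, -73]
    - [1, 46, -23, -11, 0, 0, -73]
    - [1, 46, -23, -11, 0, 0, -73]
    - [1, 46, -23, -11, 0, 0, -73]

```text
time: 0.77
tool_pos: [0.3781, -0.3491, 0.2738]
orientation: [-2.499, -1.903, 0.0]
contact_force: [0.5, -0.3, -0.8]
width: 0.0852
grasp_force: 0.0
```

```bash
cat >> h.py <<'E'
from scipy.spatial.transform import Rotation as Rn
def go(x,y,z,yaw=90.):
    "shift (cm) and turn (deg) from measured pose; yaw = world angle of tool x, deg"
    s=env.read_state(); R0=Rn.from_rotvec(s["orientation"]); c,n=np.cos(np.radians(yaw)),np.sin(np.radians(yaw))
    T=Rn.from_matrix(np.array([[c,n,0],[n,-c,0],[0,0,-1.]]))
    print("t%.2f"%s["time"],s["tool_pos"].round(4),"q6 %.2f w %.4f"%(s["joint_pos"][5],s["width"]),"->",(R0.inv().apply(np.array([x,y,z])-s["tool_pos"])*100).round(2),np.degrees((R0.inv()*T).as_rotvec()).round(2))
def wrist(name=None):
    s=env.read_state(); f=env.grab_frame("wrist"); M=f["T_tool_cam"]
    R=Rn.from_rotvec(s["orientation"]).as_matrix()
    Rc=(R@M[:3,:3]); c=R@M[:3,3]+s["tool_pos"]; f["R"]=Rc.T; f["t"]=-Rc.T@c
    if name: save(name,f["img"]); np.savez("/tmp/"+name,**f)
    return f
E
python3 -c "
from h import *
go(.53,-.19,.30)"
```

```text
t0.77 [ 0.3781 -0.3491  0.2738] q6 -0.56 w 0.0852 -> [19.38 10.41 -2.61] [ -0.03  -0.02 -15.42]
```

move_arm:
  steps:
    - [1, 19.4, 10.4, -2.6, 0, 0, -15.4]
    - [1, 19.4, 10.4, -2.6, 0, 0, -15.4]
    - [1, 19.4, 10.4, -2.6, 0, 0, -15.4]
    - [1, 19.4, 10.4, -2.6, 0, 0, -15.4]
    - [1, 19.4, 10.4, -2.6, 0, 0, -15.4]
    - [1, 19.4, 10.4, -2.6, 0, 0, -15.4]
    - [1, 19.4, 10.4, -2.6, 0, 0, -15.4]
    - [1, 19.4, 10.4, -2.6, 0, 0, -15.4]

```text
time: 1.43
tool_pos: [0.5298, -0.1921, 0.2992]
orientation: [-2.225, -2.216, 0.002]
contact_force: [-0.9, -0.5, 0.3]
width: 0.0855
grasp_force: 0.0
```

```bash
python3 -c "
from h import *
f=wrist('w1'); print(f['intrinsics'][0], f['T_tool_cam'].round(3).tolist())
go(.50,.18,.30)"
```

```text
[299.66363153   0.         317.22630539] [[-0.001, -0.961, -0.276, 0.071], [1.0, -0.001, -0.0, -0.0], [0.0, -0.276, 0.961, -0.181], [0.0, 0.0, 0.0, 1.0]]
t1.48 [ 0.5291 -0.1928  0.2992] q6 -0.42 w 0.0857 -> [37.27 -3.13 -0.08] [-0.12  0.01 -0.33]
```

View pics/w1.png

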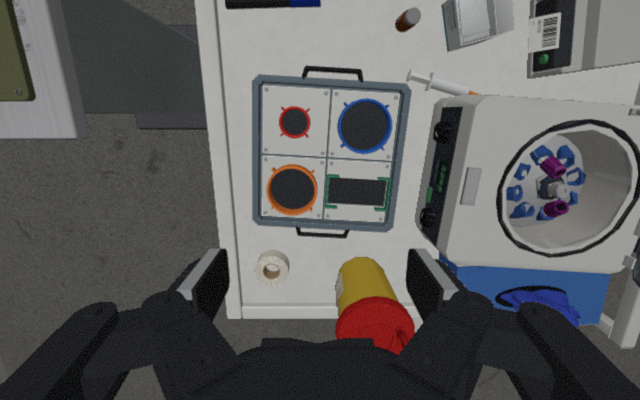

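The wrist view shows all four holders clearly: red (294,122), blue (365,125), orange (292,188) and the green cradle (358,191). Next I move over the pile.

move_arm:
  steps:
    - [1, 30, -3, 0, 0, 0, 0]
    - [1, 30, -3, 0, 0, 0, 0]
    - [1, 30, -3, 0, 0, 0, 0]
    - [1, 30, -3, 0, 0, 0, 0]
    - [1, 30, -3, 0, 0, 0, 0]
    - [1, 30, -3, 0, 0, 0, 0]
    - [1, 30, -3, 0, 0, 0, 0]
    - [1, 30, -3, 0, 0, 0, 0]

```text
time: 2.15
tool_pos: [0.5002, 0.111, 0.2998]
orientation: [-2.224, -2.215, -0.002]
contact_force: [-0.5, -0.0, -0.4]
width: 0.0852
grasp_force: 0.0
```

```bash
cat > m.py <<'E'
from h import *
COL=dict(red=(-6,6),orange=(7,20),green=(60,88),blue=(100,125))
def pts(f,c,zr,xr,yr):
    P=cloud(f).reshape(-1,3); h=cv2.cvtColor(f["img"],cv2.COLOR_RGB2HSV).reshape(-1,3).astype(int)
    lo,hi=COL[c]; H=(h[:,0]+90)%180-90 if c=="red" else h[:,0]
    m=(H>=lo)&(H<=hi)&(h[:,1]>120)&(h[:,2]>40)
    for i,r in enumerate((xr,yr,zr)): m&=(P[:,i]>r[0])&(P[:,i]<r[1])
    return P[m]
def rep(n,q):
    z=np.median(q[:,2]); c,r=cv2.minEnclosingCircle(q[:,:2].astype(np.float32)); R=cv2.minAreaRect(q[:,:2].astype(np.float32))
    A=np.c_[2*q[:,:2],np.ones(len(q))]; s=np.linalg.lstsq(A,(q[:,:2]**2).sum(1),rcond=None)[0]
    print(n,len(q),"z %.4f"%z,"circ",np.round(c,4),"r %.4f"%r,"rect",np.round(R[0],4),np.round(R[1],4),"a%.1f"%R[2],"fit",s[:2].round(4),"r%.4f"%np.sqrt(s[2]+s[:2]@s[:2]))
E
python3 - <<'E'
from m import *
f=dict(np.load("/tmp/w1.npz"))
for c,zr in(("red",(.018,.035)),("blue",(.022,.04)),("orange",(.022,.04)),("green",(.013,.03))):
    rep(c,pts(f,c,zr,(.4,.7),(-.32,-.06)))
f=wrist("w2")
rep("vial",pts(f,"red",(.125,.15),(.45,.56),(.1,.28)))
rep("mailer",pts(f,"green",(.08,.1),(.45,.56),(.1,.28)))
rep("blue",pts(f,"blue",(.06,.08),(.44,.57),(.07,.28)))
rep("orange",pts(f,"orange",(.06,.08),(.44,.57),(.07,.28)))
go(.51,.195,.20)
E
```

```text
red 239 z 0.0254 circ [ 0.4948 -0.1337] r 0.0282 rect [ 0.495  -0.1344] [0.0429 0.0442] a89.5 fit [ 0.4953 -0.1342] r0.0213
blue 446 z 0.0291 circ [ 0.5983 -0.1402] r 0.0446 rect [ 0.5981 -0.1404] [0.0771 0.0773] a77.2 fit [ 0.5982 -0.1407] r0.0374
orange 438 z 0.0289 circ [ 0.4887 -0.2371] r 0.0450 rect [ 0.4887 -0.2372] [0.0777 0.0763] a88.0 fit [ 0.4889 -0.2373] r0.0376
green 196 z 0.0206 circ [ 0.5924 -0.2441] r 0.0561 rect [ 0.5924 -0.2435] [0.0517 0.1005] a86.5 fit [ 0.5923 -0.2442] r0.0495
vial 256 z 0.1358 circ [0.5088 0.1947] r 0.0097 rect [0.5085 0.1946] [0.0188 0.0176] a89.7 fit [0.5086 0.1948] r0.0068
mailer 843 z 0.0901 circ [0.5057 0.1767] r 0.0419 rect [0.5056 0.1766] [0.0796 0.0337] a87.7 fit [0.506  0.1776] r0.0302
blue 773 z 0.0673 circ [0.5012 0.1404] r 0.0297 rect [0.5001 0.1364] [0.0503 0.0586] a76.1 fit [0.5014 0.1409] r0.0232
orange 1144 z 0.0674 circ [0.5056 0.2199] r 0.0300 rect [0.5054 0.2239] [0.0508 0.0584] a89.8 fit [0.5058 0.2202] r0.0215
t2.20 [0.5005 0.1103 0.2997] q6 0.14 w 0.0853 -> [8.46 0.93 9.99] [-0.05 -0.1  -0.21]
```

View pics/w2.png

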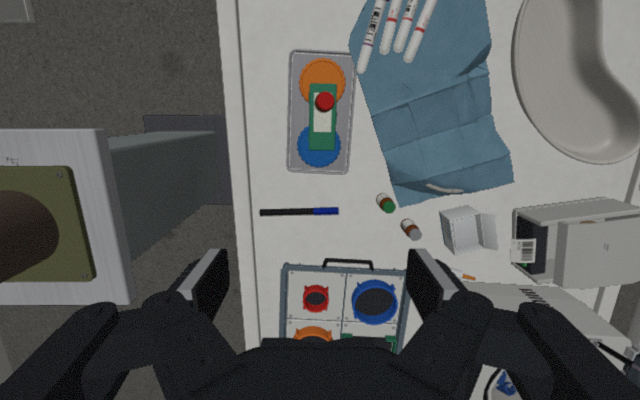

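```bash
python3 -c "
from h import *
go(.5087,.1947,.115,87)"
```

```text
t2.20 [0.5005 0.1103 0.2997] q6 0.14 w 0.0853 -> [ 8.41  0.8  18.49] [-0.05 -0.1   2.79]
```

move_arm:
  steps:
    - [0.3, 8.4, 0.8, 6, 0, 0, 2.8]
    - [0.3, 8.4, 0.8, 9, 0, 0, 2.8]
    - [0.3, 8.4, 0.8, 12, 0, 0, 2.8]
    - [0.3, 8.4, 0.8, 14, 0, 0, 2.8]
    - [0.3, 8.4, 0.8, 16, 0, 0, 2.8]
    - [0.3, 8.4, 0.8, 17.5, 0, 0, 2.8]
    - [0.3, 8.4, 0.8, 18.5, 0, 0, 2.8]
    - [0.3, 8.4, 0.8, 18.5, 0, 0, 2.8]

```text
time: 2.87
tool_pos: [0.509, 0.1889, 0.1126]
orientation: [-2.283, -2.156, 0.008]
contact_force: [0.3, 0.5, 0.1]
width: 0.0554
grasp_force: 0.0
```

```bash
python3 -c "
from h import *
go(.5087,.1947,.113,87)
f=wrist('w3')
q=cloud(f).reshape(-1,3); s=env.read_state(); print(s['contact_force'])"
```

```text
t2.87 [0.509  0.1889 0.1126] q6 0.34 w 0.0554 -> [ 0.58 -0.07 -0.05] [-0.26  0.14 -0.28]
[ 0.34578842 -0.02512632  0.29844978]
```

View pics/w3.png

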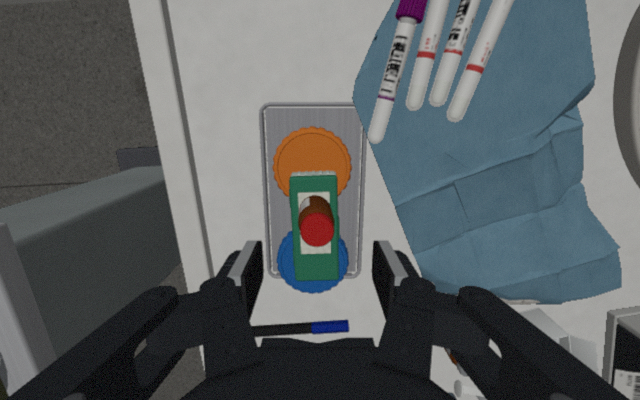

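The wrist camera shows the vial at (316,225) centred between the fingers. I let the arm settle before closing.

move_arm:
  steps:
    - [0.3, 0, 0, 0, 0, 0, 0]
    - [0.3, 0, 0, 0, 0, 0, 0]
    - [0.3, 0, 0, 0, 0, 0, 0]

```text
time: 3.17
tool_pos: [0.5117, 0.1915, 0.1165]
orientation: [2.281, 2.158, 0.004]
contact_force: [-0.8, -0.1, 0.6]
width: 0.0551
grasp_force: 0.0
```

```bash
python3 -c "
from m import *
f=wrist('w4'); rep('vial',pts(f,'red',(.125,.15),(.45,.56),(.1,.28))); rep('mailer',pts(f,'green',(.08,.1),(.45,.56),(.1,.28)))
go(.5087,.1947,.113,87)"
```

```text
vial 852 z 0.1355 circ [0.5088 0.1959] r 0.0097 rect [0.5087 0.1958] [0.0184 0.0183] a50.1 fit [0.5088 0.1962] r0.0068
mailer 2410 z 0.0899 circ [0.5056 0.1772] r 0.0428 rect [0.5061 0.1768] [0.0813 0.0355] a88.2 fit [0.5063 0.1786] r0.0306
t3.22 [0.5115 0.1916 0.1163] q6 0.34 w 0.0557 -> [ 0.29 -0.3   0.33] [ 0.15 -0.05 -0.17]
```

move_arm:
  steps:
    - [0.3, 0.4, -0.3, 0.2, 0, 0, 0]
    - [0.3, 0.4, -0.3, 0.2, 0, 0, 0]
    - [0.3, 0.4, -0.3, 0.2, 0, 0, 0]
    - [-0.8, 0.4, -0.3, 0.2, 0, 0, 0]
    - [-0.8, 0.4, -0.3, 0.2, 0, 0, 0]
    - [-0.8, 0.4, -0.3, 0.2, 0, 0, 0]
    - [-0.8, 0.4, -0.3, 0.2, 0, 0, 0]
    - [-0.8, 0.4, -0.3, 0.2, 0, 0, 0]
  grip_force: 25

```text
time: 3.88
tool_pos: [0.5077, 0.1958, 0.1128]
orientation: [-2.282, -2.159, 0.0]
contact_force: [-0.7, -0.3, -0.3]
width: 0.0081
grasp_force: 0.0
```

```bash
python3 -c "
from m import *
s=env.read_state(); print(s['contact_force'],s['width'],s['grasp_force'])
go(.4952,-.1340,.18,87)"
```

```text
[-0.71150942 -0.27241009 -0.33503995] 0.008113383271316233 0.0
t3.88 [0.5077 0.1958 0.1128] q6 0.35 w 0.0081 -> [-33.     0.57  -6.72] [-0.    0.   -0.16]
```

The fingers closed to 8 mm, so the vial wasn't gripped. I look before moving anything.

```bash
python3 -c "
from m import *
f=wrist('w5'); g=env.grab_frame('side'); save('s5',g['img'])
a=cv2.resize(g['img'][150:250,330:450],(480,400),interpolation=cv2.INTER_CUBIC)
save('c5',np.hstack([f['img'][100:400:,160:480],cv2.resize(a,(360,300))]))
rep('vial',pts(f,'red',(.1,.15),(.45,.56),(.1,.28)))"
```

```text
vial 644 z 0.1355 circ [0.5083 0.1961] r 0.0100 rect [0.5081 0.1963] [0.0188 0.0167] a51.0 fit [0.5087 0.1967] r0.0065
```

View pics/c5.png

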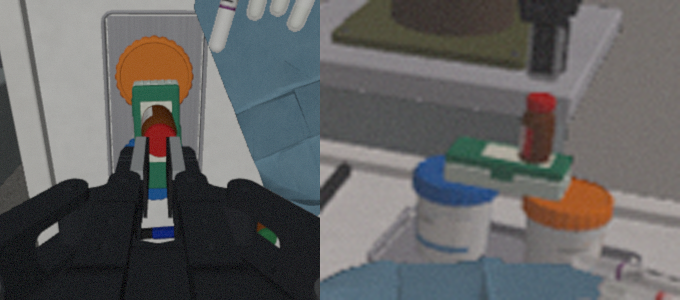

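```bash
python3 - <<'E'
from m import *
s=env.read_state(); f=dict(np.load("/tmp/w5.npz")); P=cloud(f); R=Rn.from_rotvec(s["orientation"])
Q=R.inv().apply((P.reshape(-1,3)-s["tool_pos"])).reshape(P.shape)
for r in range(236,330,8):
    for c in (296,300,338,342): print((r,c),Q[r,c].round(3),end=" ")
    print()
g=env.grab_frame("side"); S=cloud(g); d=S[150:185,395:435].reshape(-1,3); k=(d[:,2]>.1)&(np.hypot(d[:,0]-.5,d[:,1]-.19)<.12)
q=d[k]; print(len(q)); 
for z in np.arange(.09,.24,.01):
    m=abs(q[:,2]-z)<.005
    if m.sum(): print(z.round(2),m.sum(),q[m].min(0).round(3),q[m].max(0).round(3))
print(env.read_state()["time"],env.read_state()["width"])
E
```

```text
(236, 296) [-0.016 -0.016  0.023] (236, 300) [-0.016 -0.013  0.024] (236, 338) [-0.017  0.015  0.024] (236, 342) [-0.053  0.025  0.11 ] 
(244, 296) [ 0.011 -0.01  -0.051] (244, 300) [ 0.012 -0.009 -0.052] (244, 338) [ 0.011  0.009 -0.05 ] (244, 342) [-0.062  0.026  0.109] 
(252, 296) [ 0.011 -0.01  -0.059] (252, 300) [ 0.011 -0.008 -0.059] (252, 338) [ 0.011  0.009 -0.058] (252, 342) [ 0.007  0.011 -0.051] 
(260, 296) [ 0.011 -0.009 -0.066] (260, 300) [ 0.011 -0.008 -0.066] (260, 338) [ 0.011  0.008 -0.066] (260, 342) [ 0.011  0.01  -0.067] 
(268, 296) [ 0.011 -0.009 -0.073] (268, 300) [ 0.011 -0.007 -0.074] (268, 338) [ 0.011  0.008 -0.073] (268, 342) [ 0.011  0.009 -0.074] 
(276, 296) [ 0.012 -0.008 -0.081] (276, 300) [ 0.013 -0.007 -0.082] (276, 338) [ 0.012  0.007 -0.081] (276, 342) [ 0.012  0.009 -0.081] 
(284, 296) [ 0.013 -0.008 -0.087] (284, 300) [ 0.012 -0.007 -0.086] (284, 338) [ 0.011  0.007 -0.085] (284, 342) [ 0.012  0.008 -0.086] 
(292, 296) [ 0.012 -0.008 -0.091] (292, 300) [ 0.008 -0.007 -0.086] (292, 338) [ 0.012  0.007 -0.092] (292, 342) [ 0.012  0.008 -0.091] 
(300
[... 353 characters left out ...]
009  0.006 -0.1  ] (316, 342) [ 0.016  0.006 -0.11 ] 
(324, 296) [ 0.008 -0.007 -0.103] (324, 300) [-0.006 -0.007 -0.084] (324, 338) [-0.005  0.007 -0.086] (324, 342) [ 0.015  0.006 -0.112] 
445
0.13 4 [0.509 0.186 0.132] [0.516 0.203 0.135]
0.14 32 [0.5   0.187 0.135] [0.518 0.203 0.138]
0.15 20 [0.5   0.185 0.151] [0.519 0.206 0.154]
0.16 61 [0.498 0.184 0.155] [0.527 0.207 0.165]
0.17 61 [0.496 0.184 0.165] [0.527 0.207 0.175]
0.18 67 [0.498 0.184 0.175] [0.526 0.207 0.185]
0.19 47 [0.492 0.184 0.185] [0.533 0.208 0.195]
0.2 82 [0.479 0.182 0.195] [0.546 0.21  0.205]
0.21 59 [0.517 0.181 0.205] [0.553 0.207 0.215]
0.22 12 [0.55  0.188 0.215] [0.556 0.205 0.218]
4.0333 0.008400692674735024
```

```bash
python3 - <<'E'
from m import *
print(env.grasp_offset)
s=env.read_state(); f=dict(np.load("/tmp/w5.npz")); P=cloud(f); R=Rn.from_rotvec(s["orientation"])
Q=R.inv().apply((P.reshape(-1,3)-s["tool_pos"])).reshape(P.shape)
for r in range(234,246): print(r,Q[r,297].round(4),Q[r,337].round(4),f["img"][r,297],f["img"][r,337])
for n in("side","top"):
  q=cloud(env.grab_frame(n)).reshape(-1,3); d=q-s["tool_pos"]
  m=(np.hypot(d[:,0],d[:,1])<.03)&(d[:,2]>.028)&(d[:,2]<.08); print(n,m.sum(),np.sort(d[m][:,2])[:12].round(4))
E
```

```text
0.0187
234 [-0.0145 -0.0153  0.023 ] [-0.0142  0.0139  0.0223] [37 93 72] [37 80 57]
235 [-0.0151 -0.0153  0.0226] [-0.0156  0.014   0.0237] [45 97 75] [44 86 66]
236 [-0.0168 -0.0154  0.0247] [-0.0159  0.014   0.0226] [71 98 84] [71 96 85]
237 [ 0.0113 -0.0105 -0.0427] [ 0.0108  0.0095 -0.0415] [107 109 112] [105 107 110]
238 [ 0.0111 -0.0105 -0.0432] [ 0.0113  0.0093 -0.0439] [116 114 117] [114 116 117]
239 [ 0.0113 -0.0104 -0.0451] [ 0.0111  0.0093 -0.0446] [108 113 113] [110 113 113]
240 [ 0.0112 -0.0103 -0.0461] [ 0.0112  0.0092 -0.046 ] [112 113 116] [108 109 111]
241 [ 0.0111 -0.0102 -0.047 ] [ 0.0113  0.0091 -0.0474] [109 112 111] [107 110 110]
242 [ 0.0112 -0.0101 -0.0484] [ 0.011  0.009 -0.048] [111 113 114] [109 109 110]
243 [ 0.0108 -0.0101 -0.0486] [ 0.011   0.009  -0.0492] [110 113 114] [110 113 114]
244 [ 0.0114 -0.01   -0.0511] [ 0.0109  0.0089 -0.05  ] [107 110 110] [108 112 112]
245 [ 0.0114 -0.0099 -0.0522] [ 0.011   0.0088 -0.0514] [110 112 113] [106 109 110]
side 251 [0.0378 0.0386 0.0387 0.039  0.0395 0.0396 0.0396 0.0397 0.0398 0.0402
 0.0404 0.0404]
top 0 []
```

The cameras agree that the fingertips end about 39 mm behind the reported TCP: the side view gives 38–40 mm and the wrist view 40–42 mm. I will use tip z = tool z + 39 mm from here on. The vial is untouched, so I open, descend 38 mm and grip.

move_arm:
  steps:
    - [0.3, 0, 0, 0, 0, 0, 0]
    - [0.3, 0, 0, 0, 0, 0, 0]
    - [0.3, 0, 0, 0, 0, 0, 0]
    - [0.3, 0, 0, 1.5, 0, 0, 0]
    - [0.3, 0, 0, 3, 0, 0, 0]
    - [0.3, 0, 0, 3.8, 0, 0, 0]
    - [0.3, 0, 0, 3.8, 0, 0, 0]
    - [0.3, 0, 0, 3.8, 0, 0, 0]

```text
time: 4.8
tool_pos: [0.5073, 0.1957, 0.0745]
orientation: [-2.281, -2.159, 0.002]
contact_force: [0.5, 0.2, 0.1]
width: 0.0556
grasp_force: 0.0
```

move_arm:
  steps:
    - [-0.7, 0, 0, 0, 0, 0, 0]
    - [-0.7, 0, 0, 0, 0, 0, 0]
    - [-0.7, 0, 0, 0, 0, 0, 0]
    - [-0.7, 0, 0, 0, 0, 0, 0]
    - [-0.7, 0, 0, 0, 0, 0, 0]
    - [-0.7, 0, 0, 0, 0, 0, 0]
  grip_force: 25

```text
time: 5.3
tool_pos: [0.5084, 0.1961, 0.0757]
orientation: [2.281, 2.159, 0.003]
contact_force: [-0.4, 1.3, 5.1]
width: 0.0207
grasp_force: 24.7
```

move_arm:
  steps:
    - [-0.7, 0, 0, -1, 0, 0, 0]
    - [-0.7, 0, 0, -2.5, 0, 0, 0]
    - [-0.7, 0, 0, -5, 0, 0, 0]
    - [-0.7, 0, 0, -7, 0, 0, 0]
    - [-0.7, 0, 0, -7, 0, 0, 0]
    - [-0.7, 0, 0, -7, 0, 0, 0]

```text
time: 5.8
tool_pos: [0.5085, 0.196, 0.1464]
orientation: [2.281, 2.159, 0.004]
contact_force: [0.6, 0.4, -0.6]
width: 0.0206
grasp_force: 24.6
```

```bash
python3 - <<'E'
from m import *
s=env.read_state(); print(s["contact_force"],s["width"],s["grasp_force"])
f=wrist("w6"); g=env.grab_frame("side"); save("s6",g["img"])
save("c6",np.hstack([f['img'][100:400:,160:480],cv2.resize(g['img'][120:250,330:450],(276,300))]))
rep('mailer',pts(f,'green',(.08,.1),(.45,.56),(.1,.28)))
go(.4952,-.1340,.135,87)
E
```

```text
[ 0.61039601  0.43425898 -0.61483982] 0.020605081345465216 24.580462386693398
mailer 959 z 0.0898 circ [0.5068 0.1902] r 0.0311 rect [0.5065 0.1903] [0.0544 0.0337] a89.1 fit [0.5067 0.1936] r0.0202
t5.90 [0.5068 0.1955 0.1443] q6 0.35 w 0.0205 -> [-32.96   0.66   0.95] [-0.08  0.03 -0.16]
```

View pics/c6.png

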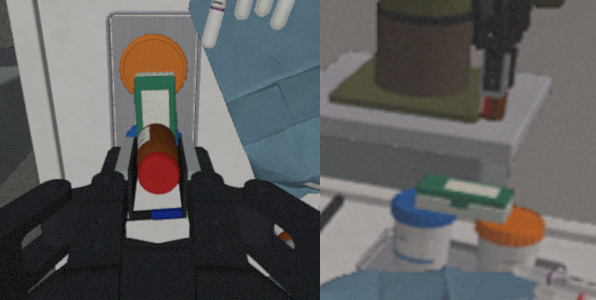

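The vial is held upright and the mailer still lies level on both pots. I carry the vial to the red ring.

move_arm:
  steps:
    - [-0.7, -3, 0.1, 0.5, 0, 0, 0]
    - [-0.7, -7, 0.2, 0.5, 0, 0, 0]
    - [-0.7, -11, 0.3, 0.5, 0, 0, 0]
    - [-0.7, -15, 0.4, 0.5, 0, 0, 0]
    - [-0.7, -19, 0.5, 0.5, 0, 0, 0]
    - [-0.7, -23, 0.6, 0.5, 0, 0, 0]
    - [-0.7, -27, 0.6, 0.5, 0, 0, 0]
    - [-0.7, -30, 0.6, 0.5, 0, 0, 0]

```text
time: 6.57
tool_pos: [0.4955, -0.1067, 0.1385]
orientation: [-2.281, -2.157, 0.003]
contact_force: [0.8, -0.2, -0.1]
width: 0.0207
grasp_force: 24.6
```

move_arm:
  steps:
    - [-0.7, -2, 0, 1, 0, 0, 0]
    - [-0.7, -3, 0, 3, 0, 0, 0]
    - [-0.7, -3, 0, 5, 0, 0, 0]
    - [-0.7, -3, 0, 6, 0, 0, 0]
    - [-0.7, -3, 0, 6, 0, 0, 0]
    - [-0.7, -3, 0, 6, 0, 0, 0]
    - [-0.7, -3, 0, 6, 0, 0, 0]

```text
time: 7.15
tool_pos: [0.4959, -0.1336, 0.0802]
orientation: [2.281, 2.16, 0.0]
contact_force: [-0.1, 0.6, 0.7]
width: 0.0207
grasp_force: 24.6
```

```bash
python3 - <<'E'
from m import *
for i in range(2): go(.4952,-.1340,-.006,87)
f=wrist("w7"); rep("red",pts(f,"red",(.015,.035),(.4,.7),(-.32,-.06)));go(.4952,-.1340,-.006,87)
E
```

```text
t7.15 [ 0.4959 -0.1336  0.0802] q6 -0.29 w 0.0207 -> [-0.04 -0.07  8.62] [ 0.01 -0.   -0.11]
t7.15 [ 0.4959 -0.1336  0.0802] q6 -0.29 w 0.0207 -> [-0.04 -0.07  8.62] [ 0.01 -0.   -0.11]
red 966 z 0.0247 circ [ 0.4944 -0.1335] r 0.0290 rect [ 0.4949 -0.133 ] [0.0437 0.0452] a85.6 fit [ 0.495  -0.1334] r0.0215
t7.20 [ 0.4963 -0.1338  0.0806] q6 -0.29 w 0.0209 -> [-0.03 -0.11  8.66] [ 0.07  0.02 -0.1 ]
```

move_arm:
  steps:
    - [-0.7, 0, -0.1, 2.5, 0, 0, 0]
    - [-0.7, 0, -0.1, 5, 0, 0, 0]
    - [-0.7, 0, -0.1, 7, 0, 0, 0]
    - [-0.7, 0, -0.1, 8, 0, 0, 0]
    - [-0.7, 0, -0.1, 8.4, 0, 0, 0]
    - [-0.7, 0, -0.1, 8.6, 0, 0, 0]
    - [-0.7, 0, -0.1, 8.7, 0, 0, 0]
    - [-0.7, 0, -0.1, 8.7, 0, 0, 0]

```text
time: 7.87
tool_pos: [0.4955, -0.1342, -0.0062]
orientation: [2.28, 2.158, 0.001]
contact_force: [0.3, -0.2, -0.3]
width: 0.0207
grasp_force: 24.6
```

Not touching yet, so I lower in 1 mm steps until I feel it.

move_arm:
  steps:
    - [-0.7, 0, 0, 0.1, 0, 0, 0]
    - [-0.7, 0, 0, 0.1, 0, 0, 0]
    - [-0.7, 0, 0, 0.2, 0, 0, 0]
    - [-0.7, 0, 0, 0.2, 0, 0, 0]

```text
time: 8.2
tool_pos: [0.4958, -0.1345, -0.0069]
orientation: [2.28, 2.157, 0.002]
contact_force: [-0.8, 0.7, 12.0]
width: 0.0208
grasp_force: 25.8
```

move_arm:
  steps:
    - [-0.4, 0, 0, -0.1, 0, 0, 0]
    - [-0.1, 0, 0, -0.1, 0, 0, 0]
    - [0.2, 0, 0, -0.1, 0, 0, 0]
    - [0.2, 0, 0, -0.1, 0, 0, 0]
    - [0.2, 0, 0, -2, 0, 0, 0]
    - [0.2, 0, 0, -5, 0, 0, 0]
    - [0.2, 0, 0, -9, 0, 0, 0]
    - [0.2, 0, 0, -12, 0, 0, 0]

```text
time: 8.87
tool_pos: [0.4945, -0.134, 0.1126]
orientation: [-2.282, -2.159, 0.0]
contact_force: [-0.2, -1.0, 0.3]
width: 0.051
grasp_force: 0.0
```

```bash
python3 - <<'E'
from m import *
f=wrist("w8"); rep("vial",pts(f,"red",(.042,.065),(.4,.7),(-.2,-.06)))
go(.506,.177,.135,88)
E
```

```text
vial 437 z 0.0530 circ [ 0.496  -0.1353] r 0.0100 rect [ 0.4963 -0.135 ] [0.0189 0.0192] a18.4 fit [ 0.4962 -0.1347] r0.0070
t8.92 [ 0.4987 -0.1355  0.1182] q6 -0.29 w 0.0511 -> [31.23 -0.97 -1.79] [ 0.59  0.18 -1.15]
```

move_arm:
  steps:
    - [0.2, 3, 0, -2, 0, 0, 0]
    - [0.2, 7, -0.2, -2, 0, 0, 0]
    - [0.2, 11, -0.4, -2, 0, 0, 0]
    - [0.2, 15, -0.5, -2, 0, 0, 0]
    - [0.2, 19, -0.7, -2, 0, 0, 0]
    - [0.2, 23, -0.8, -2, 0, 0, 0]
    - [0.2, 27, -0.9, -2, 0, 0, 0]
    - [0.2, 31, -1, -2, 0, 0, -0.5]

```text
time: 9.58
tool_pos: [0.501, 0.1779, 0.1305]
orientation: [-2.272, -2.169, 0.001]
contact_force: [1.0, -0.0, -0.3]
width: 0.0509
grasp_force: 0.0
```

move_arm:
  steps:
    - [0.2, 0.2, 0, 0, 0, 0, 0]
    - [0.2, 0.2, 0, 1, 0, 0, 0]
    - [0.2, 0.2, 0, 1, 0, 0, 0]
    - [0.2, 0.2, 0, 1, 0, 0, 0]

```text
time: 9.92
tool_pos: [0.5003, 0.1766, 0.1195]
orientation: [-2.272, -2.168, 0.005]
contact_force: [-0.2, 0.3, -0.4]
width: 0.0509
grasp_force: 0.0
```

```bash
python3 - <<'E'
from m import *
f=wrist("w9"); rep('mailer',pts(f,'green',(.08,.1),(.45,.56),(.1,.28)))
P=cloud(f).reshape(-1,3); m=(P[:,2]>.083)&(P[:,2]<.1)&(abs(P[:,0]-.506)<.03)&(abs(P[:,1]-.177)<.06); rep("mailer all",P[m])
go(.506,.177,.034,88)
E
```

```text
mailer 2583 z 0.0899 circ [0.5063 0.177 ] r 0.0427 rect [0.5056 0.1769] [0.0811 0.0342] a88.9 fit [0.5057 0.1784] r0.0301
mailer all 4846 z 0.0900 circ [0.5056 0.1765] r 0.0435 rect [0.5059 0.1764] [0.0819 0.0358] a88.6 fit [0.5059 0.1778] r0.0255
t9.97 [0.5009 0.1764 0.12  ] q6 0.31 w 0.0512 -> [0.09 0.53 8.6 ] [-0.12  0.07 -0.75]
```

move_arm:
  steps:
    - [0.3, 0.1, 0.5, 2, 0, 0, -1.2]
    - [0.3, 0.1, 0.5, 4, 0, 0, -1.2]
    - [0.3, 0.1, 0.5, 6, 0, 0, -1.2]
    - [0.3, 0.1, 0.5, 7.5, 0, 0, -1.2]
    - [0.3, 0.1, 0.5, 8.5, 0, 0, -1.2]
    - [0.3, 0.1, 0.5, 8.5, 0, 0, -1.2]
    - [0.3, 0.1, 0.5, 8.5, 0, 0, -1.2]

```text
time: 10.55
tool_pos: [0.5067, 0.1778, 0.0357]
orientation: [-2.251, -2.191, 0.001]
contact_force: [0.0, 1.0, 0.7]
width: 0.0558
grasp_force: 0.0
```

move_arm:
  steps:
    - [-0.1, 0, 0, 0, 0, 0, 0]
    - [-0.5, 0, 0, 0, 0, 0, 0]
    - [-0.5, 0, 0, 0, 0, 0, 0]
    - [-0.5, 0, 0, 0, 0, 0, 0]
    - [-0.5, 0, 0, 0, 0, 0, 0]
    - [-0.5, 0, 0, 0, 0, 0, 0]
  grip_force: 30

```text
time: 11.05
tool_pos: [0.5079, 0.179, 0.0371]
orientation: [2.248, 2.192, 0.004]
contact_force: [0.4, -2.1, 6.1]
width: 0.0335
grasp_force: 30.9
```

move_arm:
  steps:
    - [-0.5, 0, 0, -0.5, 0, 0, 0]
    - [-0.5, 0, 0, -1.5, 0, 0, 0]
    - [-0.5, 0, 0, -4, 0, 0, 0]
    - [-0.5, 0, 0, -7, 0, 0, 0]
    - [-0.5, 0, 0, -9, 0, 0, 0]
    - [-0.5, 0, 0, -9, 0, 0, 0]
    - [-0.5, 0, 0, -9, 0, 0, 0]

```text
time: 11.63
tool_pos: [0.5077, 0.1793, 0.1277]
orientation: [2.248, 2.192, 0.005]
contact_force: [-0.2, 0.4, -0.5]
width: 0.0333
grasp_force: 30.1
```

```bash
python3 - <<'E'
from m import *
s=env.read_state(); print(s["contact_force"],s["width"],s["grasp_force"],s["tool_pos"])
f=wrist("w10"); g=env.grab_frame("side")
save("c10",np.hstack([f['img'][100:400:,160:480],cv2.resize(g['img'][120:250,330:450],(276,300))]))
q=pts(f,'green',(.12,.24),(.45,.56),(.1,.28)); A=np.c_[q[:,:2],np.ones(len(q))]; print("mailer lid",q.mean(0),np.linalg.lstsq(A,q[:,2],rcond=None)[0][:2])
rep('mailer',q)
rep("blue",pts(f,"blue",(.06,.08),(.44,.57),(.07,.28)))
rep("orange",pts(f,"orange",(.06,.08),(.44,.57),(.07,.28)))
go(.5925,-.2437,.12,-3.5)
E
```

```text
[-0.23008586  0.38502314 -0.47136584] 0.03326551897656042 30.101153254508972 [0.50768385 0.17928892 0.12773252]
mailer lid [0.50670812 0.1795157  0.18040415] [ 0.00679722 -0.00317177]
mailer 5996 z 0.1805 circ [0.5072 0.1783] r 0.0422 rect [0.5065 0.1772] [0.0816 0.0346] a88.1 fit [0.5071 0.1797] r0.0299
blue 14 z 0.0671 circ [0.4743 0.1492] r 0.0026 rect [0.4744 0.1492] [0.0048 0.0019] a89.6 fit [0.4743 0.1493] r0.0015
orange 3972 z 0.0672 circ [0.5056 0.2198] r 0.0302 rect [0.5059 0.2235] [0.0516 0.0594] a88.2 fit [0.5059 0.2217] r0.0202
t11.73 [0.5057 0.1787 0.1254] q6 0.29 w 0.0335 -> [-42.01   9.75   0.54] [-5.000e-02  8.000e-02  9.205e+01]
```

View pics/c10.png

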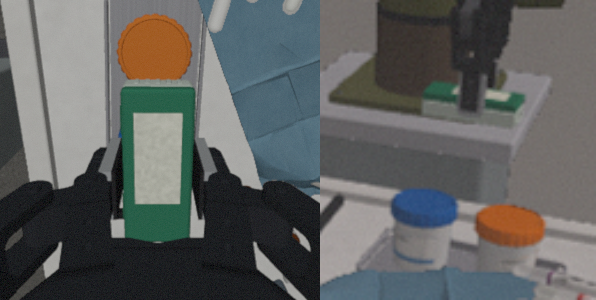

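The mailer is held level and the pots stand undisturbed. I start toward the cradle, turning on the way, and check the clearance to the neighbouring furniture.

move_arm:
  steps:
    - [-0.5, -4, 1, 0, 0, 0, 7]
    - [-0.5, -8, 2, 0, 0, 0, 14]
    - [-0.5, -12, 3, 0, 0, 0, 21]
    - [-0.5, -16, 4, 0, 0, 0, 28]
    - [-0.5, -20, 5, 0, 0, 0, 35]
    - [-0.5, -24, 6, 0, 0, 0, 42]
    - [-0.5, -28, 7, 0, 0, 0, 49]
    - [-0.5, -32, 8, 0, 0, 0, 56]

```text
time: 12.4
tool_pos: [0.5771, -0.1446, 0.124]
orientation: [-3.016, -0.87, 0.005]
contact_force: [1.0, 1.2, -1.0]
width: 0.0331
grasp_force: 30.0
```

```bash
python3 - <<'E'
from m import *
P=np.vstack([cloud(dict(np.load("/tmp/%s.npz"%n))).reshape(-1,3) for n in("w1","top")])
m=(P[:,2]>.06)&(P[:,2]<.3)&(P[:,1]<-.08)&(P[:,1]>-.5)&(P[:,0]>.5)&(P[:,0]<.9)
for z in np.arange(.06,.3,.04):
    k=P[m&(abs(P[:,2]-z-.02)<.02)]
    b=k[(k[:,0]<.66)&(k[:,1]<-.28)]; c=k[(k[:,1]>-.3)]
    print("z>%.2f"%z,"bin",len(b),np.percentile(b,2,axis=0).round(3) if len(b) else "",np.percentile(b,98,axis=0).round(3) if len(b) else "","centrifuge minx",np.percentile(c[:,0],1).round(3) if len(c) else "",len(c))
go(.5925,-.2437,.09,-3.5)
E
```

```text
z>0.06 bin 1088 [ 0.557 -0.412  0.061] [ 0.639 -0.358  0.099] centrifuge minx 0.676 10218
z>0.10 bin 849 [ 0.56  -0.393  0.101] [ 0.636 -0.356  0.139] centrifuge minx 0.691 29664
z>0.14 bin 4782 [ 0.556 -0.443  0.142] [ 0.648 -0.352  0.17 ] centrifuge minx 0.703 99
z>0.18 bin 248 [ 0.627 -0.418  0.181] [ 0.642 -0.37   0.215] centrifuge minx 0.882 62
z>0.22 bin 18 [ 0.639 -0.402  0.22 ] [ 0.645 -0.389  0.226] centrifuge minx 0.861 85
z>0.26 bin 0   centrifuge minx 0.843 186
t12.40 [ 0.5771 -0.1446  0.124 ] q6 0.69 w 0.0331 -> [-3.97  9.22  3.38] [-0.13  0.19 35.69]
```

Facing this way, the wrist camera would swing close to the centrifuge (x > 0.676). I turn the other way round, to yaw 176.5°, which the mailer allows.

move_arm:
  steps:
    - [-0.5, 0, 0, 0, 0, 0, -7]
    - [-0.5, 0, 0, 0, 0, 0, -14]
    - [-0.5, 0, 0, 0, 0, 0, -21]
    - [-0.5, 0, 0, 0, 0, 0, -28]
    - [-0.5, 0, 0, 0, 0, 0, -35]
    - [-0.5, 0, 0, 0, 0, 0, -42]
    - [-0.5, 0, 0, 0, 0, 0, -49]
    - [-0.5, 0, 0, 0, 0, 0, -56]

```text
time: 13.07
tool_pos: [0.577, -0.1426, 0.1238]
orientation: [-2.24, -2.197, 0.003]
contact_force: [1.1, 0.8, -0.8]
width: 0.0332
grasp_force: 30.2
```

move_arm:
  steps:
    - [-0.5, 0, 0, 0, 0, 0, -7]
    - [-0.5, 0, 0, 0, 0, 0, -14]
    - [-0.5, 0, 0, 0, 0, 0, -21]
    - [-0.5, 0, 0, 0, 0, 0, -28]
    - [-0.5, 0, 0, 0, 0, 0, -35]
    - [-0.5, 0, 0, 0, 0, 0, -42]
    - [-0.5, 0, 0, 0, 0, 0, -49]
    - [-0.5, 0, 0, 0, 0, 0, -56]

```text
time: 13.73
tool_pos: [0.577, -0.1425, 0.1238]
orientation: [-0.946, -2.991, -0.0]
contact_force: [-0.6, 0.1, -0.7]
width: 0.033
grasp_force: 30.2
```

```bash
python3 - <<'E'
from m import *
go(.5925,-.2437,.09,176.5)
E
```

```text
t13.73 [ 0.577  -0.1425  0.1238] q6 -1.27 w 0.0330 -> [-7.1  -7.38  3.36] [ -0.    -0.25 -31.61]
```

move_arm:
  steps:
    - [-0.5, -2, -2, 0, 0, 0, -7]
    - [-0.5, -5, -5, 0, 0, 0, -14]
    - [-0.5, -7.1, -7.4, 0, 0, 0, -21]
    - [-0.5, -7.1, -7.4, 1, 0, 0, -28]
    - [-0.5, -7.1, -7.4, 3, 0, 0, -31.5]
    - [-0.5, -7.1, -7.4, 3.4, 0, 0, -31.5]
    - [-0.5, -7.1, -7.4, 3.4, 0, 0, -31.5]
    - [-0.5, -7.1, -7.4, 3.4, 0, 0, -31.5]

```text
time: 14.4
tool_pos: [0.5925, -0.2437, 0.0907]
orientation: [-0.11, -3.137, -0.002]
contact_force: [0.3, 0.1, 0.4]
width: 0.0335
grasp_force: 30.2
```

```bash
python3 - <<'E'
from m import *
go(.5925,-.2437,-.025,176.5)
f=wrist("w11"); save("c11",f["img"][:,80:560]); go(.5925,-.2437,-.025,176.5)
q=pts(f,'green',(.1,.17),(.5,.7),(-.35,-.12)); rep("mailer",q) if len(q) else 0
q=pts(f,'green',(.012,.03),(.5,.7),(-.35,-.12)); rep("cradle",q) if len(q) else 0
E
```

```text
t14.40 [ 0.5925 -0.2437  0.0907] q6 -1.96 w 0.0335 -> [-4.000e-02 -1.000e-02  1.157e+01] [ 0.07 -0.17 -0.53]
t14.45 [ 0.5933 -0.244   0.0916] q6 -1.96 w 0.0334 -> [ 0.07  0.02 11.66] [ 0.02 -0.05 -0.5 ]
mailer 5989 z 0.1434 circ [ 0.5939 -0.243 ] r 0.0429 rect [ 0.5946 -0.2443] [0.0346 0.0821] a85.6 fit [ 0.5921 -0.2437] r0.0300
cradle 354 z 0.0213 circ [ 0.5516 -0.2422] r 0.0272 rect [ 0.5511 -0.2423] [0.052  0.0185] a86.0 fit [ 0.5658 -0.243 ] r0.0275
```

View pics/c11.png

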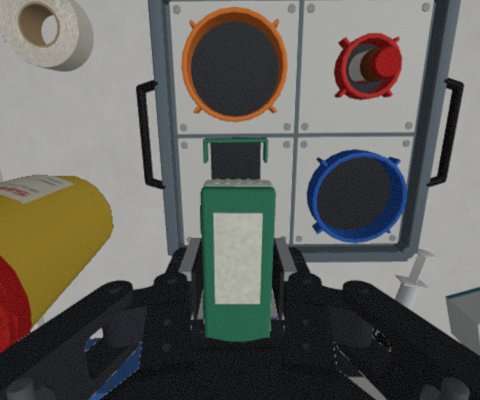

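The mailer sits over the cradle with the right heading, and the vial stands in its red ring. I lower it.

move_arm:
  steps:
    - [-0.5, 0.1, 0, 3, 0, 0, 0]
    - [-0.5, 0.1, 0, 6, 0, 0, 0]
    - [-0.5, 0.1, 0, 8.5, 0, 0, 0]
    - [-0.5, 0.1, 0, 10, 0, 0, 0]
    - [-0.5, 0.1, 0, 10.8, 0, 0, 0]
    - [-0.5, 0.1, 0, 11.2, 0, 0, 0]
    - [-0.5, 0.1, 0, 11.2, 0, 0, 0]
    - [-0.5, 0.1, 0, 11.2, 0, 0, 0]

```text
time: 15.12
tool_pos: [0.5936, -0.2448, -0.0189]
orientation: [0.108, 3.138, -0.001]
contact_force: [-0.0, -0.2, 0.1]
width: 0.0335
grasp_force: 30.2
```

move_arm:
  steps:
    - [-0.5, 0, 0, 0.1, 0, 0, 0]
    - [-0.5, 0, 0, 0.2, 0, 0, 0]
    - [-0.5, 0, 0, 0.2, 0, 0, 0]
    - [-0.5, 0, 0, 0.2, 0, 0, 0]

```text
time: 15.45
tool_pos: [0.5928, -0.2446, -0.0215]
orientation: [0.109, 3.139, -0.001]
contact_force: [0.5, -0.6, -1.0]
width: 0.0336
grasp_force: 30.2
```

move_arm:
  steps:
    - [-0.5, 0, 0, 0.1, 0, 0, 0]
    - [-0.5, 0, 0, 0.1, 0, 0, 0]
    - [-0.5, 0, 0, 0.2, 0, 0, 0]
    - [-0.5, 0, 0, 0.2, 0, 0, 0]

```text
time: 15.78
tool_pos: [0.5925, -0.2445, -0.0233]
orientation: [0.109, 3.139, -0.0]
contact_force: [-1.4, 0.4, 4.9]
width: 0.0335
grasp_force: 30.8
```

move_arm:
  steps:
    - [0, 0, 0, 0, 0, 0, 0]
    - [0.2, 0, 0, 0, 0, 0, 0]
    - [0.3, 0, 0, 0, 0, 0, 0]
    - [0.3, 0, 0, -1, 0, 0, 0]
    - [0.3, 0, 0, -4, 0, 0, 0]
    - [0.3, 0, 0, -8, 0, 0, 0]
    - [0.3, 0, 0, -12, 0, 0, 0]
    - [0.3, 0, 0, -14.5, 0, 0, 0]

```text
time: 16.45
tool_pos: [0.5942, -0.2453, 0.1257]
orientation: [0.108, 3.135, -0.003]
contact_force: [1.0, -0.3, 0.3]
width: 0.0556
grasp_force: 0.0
```

```bash
python3 - <<'E'
from m import *
f=wrist("w12"); P=cloud(f).reshape(-1,3); m=(P[:,2]>.023)&(P[:,2]<.04)&(abs(P[:,0]-.592)<.05)&(abs(P[:,1]+.244)<.03); rep("mailer",P[m])
go(.5013,.1403,.14,87)
E
```

```text
mailer 2974 z 0.0297 circ [ 0.5877 -0.245 ] r 0.0503 rect [ 0.589  -0.2441] [0.0508 0.0923] a86.0 fit [ 0.5936 -0.2442] r0.0255
t16.50 [ 0.597  -0.2467  0.1305] q6 -1.96 w 0.0553 -> [12.2  37.94 -1.3 ] [ 0.33  0.8  89.05]
```

The mailer is down (top at 29.7 mm). Next is the blue pot.

move_arm:
  steps:
    - [1, 0, 2, -2, 0, 0, 7]
    - [1, 1, 6, -2, 0, 0, 14]
    - [1, 2, 10, -2, 0, 0, 21]
    - [1, 3, 14, -2, 0, 0, 28]
    - [1, 5, 18, -2, 0, 0, 35]
    - [1, 6, 22, -2, 0, 0, 42]
    - [1, 8, 26, -2, 0, 0, 49]
    - [1, 9, 30, -2, 0, 0, 56]

```text
time: 17.17
tool_pos: [0.5243, 0.0496, 0.1412]
orientation: [-1.552, -2.731, 0.001]
contact_force: [0.6, 1.0, 1.0]
width: 0.0854
grasp_force: 0.0
```

```bash
python3 -c "
from m import *
go(.5013,.1403,.14,87)"
```

```text
t17.17 [0.5243 0.0496 0.1412] q6 -0.52 w 0.0854 -> [8.97 2.66 0.12] [-5.000e-02 -1.000e-02  3.378e+01]
```

move_arm:
  steps:
    - [1, 4, 1, 0, 0, 0, 7]
    - [1, 8, 2, 0, 0, 0, 14]
    - [1, 8.5, 2.5, 0, 0, 0, 21]
    - [1, 8.5, 2.5, 0, 0, 0, 28]
    - [1, 8.5, 2.5, 0, 0, 0, 33]
    - [1, 8.5, 2.5, 0, 0, 0, 33]
    - [1, 8.5, 2.5, 0, 0, 0, 33]
    - [1, 8.5, 2.5, 0, 0, 0, 33]

```text
time: 17.83
tool_pos: [0.5039, 0.1335, 0.141]
orientation: [2.255, 2.187, 0.0]
contact_force: [-0.6, -0.6, 0.1]
width: 0.0854
grasp_force: 0.0
```

```bash
python3 - <<'E'
from m import *
f=wrist("w13")
rep("blue",pts(f,"blue",(.06,.08),(.44,.57),(.07,.28)))
rep("orange",pts(f,"orange",(.06,.08),(.44,.57),(.07,.28)))
P=cloud(f).reshape(-1,3)
for n,c in(("b",(.5013,.1403)),("o",(.5057,.2199))):
    m=(P[:,2]>.06)&(P[:,2]<.075)&(np.hypot(*(P[:,:2]-c).T)<.036); rep(n,P[m])
go(.5013,.1403,.003,87)
E
```

```text
blue 3512 z 0.0671 circ [0.5013 0.1401] r 0.0303 rect [0.5014 0.1404] [0.0591 0.0591] a60.7 fit [0.5013 0.1408] r0.0210
orange 4516 z 0.0673 circ [0.5059 0.2197] r 0.0303 rect [0.5058 0.2195] [0.0594 0.0594] a32.8 fit [0.5058 0.2198] r0.0209
b 3614 z 0.0671 circ [0.5012 0.1393] r 0.0309 rect [0.5017 0.1397] [0.0604 0.0605] a36.0 fit [0.5016 0.1403] r0.0213
o 4615 z 0.0673 circ [0.506  0.2193] r 0.0306 rect [0.5061 0.2192] [0.0601 0.0601] a33.1 fit [0.5061 0.2194] r0.0211
t17.88 [0.5039 0.1333 0.141 ] q6 0.21 w 0.0855 -> [ 0.69 -0.28 13.8 ] [ 0.  -0.   1.2]
```

move_arm:
  steps:
    - [1, 0.7, -0.3, 2, 0, 0, 1]
    - [1, 0.7, -0.3, 5, 0, 0, 1]
    - [1, 0.7, -0.3, 8, 0, 0, 1]
    - [1, 0.7, -0.3, 10.5, 0, 0, 1]
    - [1, 0.7, -0.3, 12.5, 0, 0, 1]
    - [1, 0.7, -0.3, 13.8, 0, 0, 1]
    - [1, 0.7, -0.3, 13.8, 0, 0, 1]
    - [1, 0.7, -0.3, 13.8, 0, 0, 1]

```text
time: 18.55
tool_pos: [0.5006, 0.1403, 0.0023]
orientation: [-2.276, -2.164, 0.003]
contact_force: [0.9, -0.6, 0.2]
width: 0.0854
grasp_force: 0.0
```

move_arm:
  steps:
    - [0.6, 0, 0, 0, 0, 0, 0]
    - [0.2, 0, 0, 0, 0, 0, 0]
    - [0.2, 0, 0, 0, 0, 0, 0]
    - [0.2, 0, 0, 0, 0, 0, 0]
    - [0.2, 0, 0, 0, 0, 0, 0]
  grip_force: 40

```text
time: 18.97
tool_pos: [0.5022, 0.1409, 0.0046]
orientation: [2.275, 2.164, 0.004]
contact_force: [-1.1, -0.9, 5.7]
width: 0.0578
grasp_force: 42.1
```

move_arm:
  steps:
    - [0.2, 0, 0, -0.5, 0, 0, 0]
    - [0.2, 0, 0, -2, 0, 0, 0]
    - [0.2, 0, 0, -5, 0, 0, 0]
    - [0.2, 0, 0, -8, 0, 0, 0]
    - [0.2, 0, 0, -11, 0, 0, 0]
    - [0.2, 0, 0, -13, 0, 0, 0]
    - [0.2, 0, 0, -13, 0, 0, 0]
    - [0.2, 0, 0, -13, 0, 0, 0]

```text
time: 19.63
tool_pos: [0.5022, 0.141, 0.1347]
orientation: [2.275, 2.163, 0.006]
contact_force: [-0.2, -0.8, -1.1]
width: 0.0577
grasp_force: 43.2
```

```bash
python3 - <<'E'
from m import *
s=env.read_state(); print(s["contact_force"],s["width"],s["grasp_force"],s["tool_pos"])
f=wrist("w14"); g=env.grab_frame("side")
save("c14",np.hstack([f['img'][100:400:,160:480],cv2.resize(g['img'][100:250,330:450],(240,300))]))
q=pts(f,'blue',(.18,.22),(.45,.56),(.08,.2)); A=np.c_[q[:,:2],np.ones(len(q))]; print(np.linalg.lstsq(A,q[:,2],rcond=None)[0][:2])
rep('lid',q)
go(.5982,-.1405,.13,87)
E
```

```text
[-0.17227069 -0.84841764 -1.0537708 ] 0.05765951511537572 43.18113220157102 [0.50217115 0.14097803 0.1347067 ]
[ 0.00104658 -0.03380114]
lid 13196 z 0.1970 circ [0.5016 0.1409] r 0.0307 rect [0.5015 0.1406] [0.0597 0.0581] a87.5 fit [0.5013 0.1421] r0.0214
t19.73 [0.5    0.1405 0.1322] q6 0.24 w 0.0576 -> [-27.57  11.21   0.22] [-0.08  0.02  0.12]
```

View pics/c14.png

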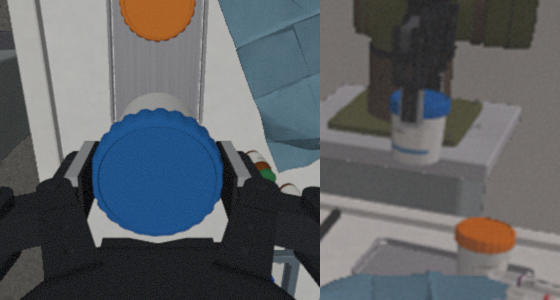

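The blue pot is held with only about 0.03 rad of tilt, and the orange pot is undisturbed. I carry the blue pot to its ring.

move_arm:
  steps:
    - [0.2, -2, 0.8, 0, 0, 0, 0]
    - [0.2, -5, 2, 0, 0, 0, 0]
    - [0.2, -9, 3.6, 0, 0, 0, 0]
    - [0.2, -13, 5.2, 0, 0, 0, 0]
    - [0.2, -17, 6.8, 0, 0, 0, 0]
    - [0.2, -21, 8.4, 0, 0, 0, 0]
    - [0.2, -25, 10, 0, 0, 0, 0]
    - [0.2, -27.5, 11.1, 0, 0, 0, 0]

```text
time: 20.4
tool_pos: [0.5972, -0.1422, 0.1305]
orientation: [-2.276, -2.162, 0.004]
contact_force: [0.8, 0.3, -1.2]
width: 0.058
grasp_force: 43.2
```

move_arm:
  steps:
    - [0.2, 0, 0, 1, 0, 0, 0]
    - [0.2, 0, 0, 3, 0, 0, 0]
    - [0.2, 0, 0, 5, 0, 0, 0]
    - [0.2, 0, 0, 6, 0, 0, 0]
    - [0.2, 0, 0, 6, 0, 0, 0]
    - [0.2, 0, 0, 6, 0, 0, 0]

```text
time: 20.9
tool_pos: [0.5969, -0.1388, 0.0714]
orientation: [-2.274, -2.163, 0.003]
contact_force: [0.7, -0.8, -0.7]
width: 0.0574
grasp_force: 43.2
```

```bash
python3 - <<'E'
from m import *
f=wrist("w15")
rep('lid',pts(f,'blue',(.12,.16),(.5,.7),(-.24,-.05)))
go(.5982,-.1405,.0125,87)
E
```

```text
lid 13293 z 0.1337 circ [ 0.5963 -0.14  ] r 0.0309 rect [ 0.5967 -0.1393] [0.0601 0.058 ] a87.4 fit [ 0.5965 -0.1379] r0.0215
t20.95 [ 0.598  -0.1391  0.0726] q6 -0.25 w 0.0577 -> [-0.14  0.03  6.01] [-0.05 -0.01  0.15]
```

move_arm:
  steps:
    - [0.2, -0.1, 0.1, 1.5, 0, 0, 0]
    - [0.2, -0.1, 0.1, 3, 0, 0, 0]
    - [0.2, -0.1, 0.1, 4.5, 0, 0, 0]
    - [0.2, -0.1, 0.1, 5.4, 0, 0, 0]
    - [0.2, -0.1, 0.1, 5.8, 0, 0, 0]
    - [0.2, -0.1, 0.1, 6, 0, 0, 0]
    - [0.2, -0.1, 0.1, 6, 0, 0, 0]

```text
time: 21.53
tool_pos: [0.5995, -0.1405, 0.0133]
orientation: [2.276, 2.165, 0.001]
contact_force: [-0.1, 0.0, -0.7]
width: 0.0573
grasp_force: 43.2
```

move_arm:
  steps:
    - [0.2, 0, 0, 0.1, 0, 0, 0]
    - [0.2, 0, 0, 0.2, 0, 0, 0]
    - [0.2, 0, 0, 0.3, 0, 0, 0]
    - [0.2, 0, 0, 0.3, 0, 0, 0]

```text
time: 21.87
tool_pos: [0.5992, -0.1406, 0.0102]
orientation: [2.276, 2.165, 0.0]
contact_force: [-0.4, -0.8, -0.9]
width: 0.0577
grasp_force: 43.2
```

move_arm:
  steps:
    - [0.2, 0, 0, 0.1, 0, 0, 0]
    - [0.2, 0, 0, 0.1, 0, 0, 0]
    - [0.2, 0, 0, 0.2, 0, 0, 0]
    - [0.2, 0, 0, 0.2, 0, 0, 0]

```text
time: 22.2
tool_pos: [0.5993, -0.1407, 0.0096]
orientation: [2.276, 2.164, 0.001]
contact_force: [-3.3, 1.8, 10.4]
width: 0.0575
grasp_force: 44.2
```

move_arm:
  steps:
    - [0.5, 0, 0, 0, 0, 0, 0]
    - [0.8, 0, 0, 0, 0, 0, 0]
    - [1, 0, 0, 0, 0, 0, 0]
    - [1, 0, 0, -1, 0, 0, 0]
    - [1, 0, 0, -4, 0, 0, 0]
    - [1, 0, 0, -8, 0, 0, 0]
    - [1, 0, 0, -12, 0, 0, 0]
    - [1, 0, 0, -13, 0, 0, 0]

```text
time: 22.87
tool_pos: [0.6033, -0.1418, 0.1452]
orientation: [2.269, 2.158, 0.009]
contact_force: [0.5, -0.8, 0.6]
width: 0.0856
grasp_force: 0.0
```

```bash
python3 - <<'E'
from m import *
f=wrist("w16"); q=pts(f,'blue',(.06,.09),(.5,.7),(-.24,-.05)); rep('lid',q)
A=np.c_[q[:,:2],np.ones(len(q))]; print(np.linalg.lstsq(A,q[:,2],rcond=None)[0][:2])
go(.5060,.2196,.14,87)
E
```

```text
lid 3540 z 0.0721 circ [ 0.5985 -0.141 ] r 0.0307 rect [ 0.5984 -0.1409] [0.059  0.0598] a69.5 fit [ 0.5986 -0.1404] r0.0212
[-0.00193352 -0.0208205 ]
t22.92 [ 0.6035 -0.1419  0.1451] q6 -0.25 w 0.0858 -> [ 35.61 -11.56   0.26] [0.68 0.17 0.12]
```

The blue pot is seated level and centred within 1 mm. Now the orange pot.

move_arm:
  steps:
    - [1, 2, -1, 0, 0, 0, 0]
    - [1, 6, -2, 0, 0, 0, 0]
    - [1, 10, -3, 0, 0, 0, 0]
    - [1, 14, -4.5, 0, 0, 0, 0]
    - [1, 18, -6, 0, 0, 0, 0]
    - [1, 22, -7.5, 0, 0, 0, 0]
    - [1, 26, -9, 0, 0, 0, 0]
    - [1, 30, -10, 0, 0, 0, 0]

```text
time: 23.58
tool_pos: [0.5125, 0.1616, 0.137]
orientation: [-2.276, -2.164, 0.004]
contact_force: [0.3, 0.5, -0.1]
width: 0.0855
grasp_force: 0.0
```

move_arm:
  steps:
    - [1, 4, -1, 0, 0, 0, 0]
    - [1, 5.5, -1.2, 0, 0, 0, 0]
    - [1, 5.5, -1.2, 0, 0, 0, 0]
    - [1, 5.5, -1.2, 0, 0, 0, 0]
    - [1, 5.5, -1.2, 0, 0, 0, 0]

```text
time: 24.0
tool_pos: [0.5054, 0.2151, 0.1372]
orientation: [-2.276, -2.165, 0.003]
contact_force: [-0.2, -0.3, -0.5]
width: 0.0851
grasp_force: 0.0
```

```bash
python3 - <<'E'
from m import *
f=wrist("w17"); rep("orange",pts(f,"orange",(.06,.08),(.44,.57),(.15,.28)))
go(.5060,.2196,.003,87)
E
```

```text
orange 3625 z 0.0671 circ [0.5058 0.2199] r 0.0302 rect [0.5057 0.2201] [0.0595 0.0592] a20.5 fit [0.5058 0.2205] r0.0211
t24.05 [0.5056 0.2147 0.1374] q6 0.38 w 0.0855 -> [ 0.5   0.03 13.44] [-0.05  0.06  0.07]
```

move_arm:
  steps:
    - [1, 0.5, 0, 2, 0, 0, 0]
    - [1, 0.5, 0, 5, 0, 0, 0]
    - [1, 0.5, 0, 8, 0, 0, 0]
    - [1, 0.5, 0, 10.5, 0, 0, 0]
    - [1, 0.5, 0, 12.5, 0, 0, 0]
    - [1, 0.5, 0, 13.4, 0, 0, 0]
    - [1, 0.5, 0, 13.4, 0, 0, 0]
    - [1, 0.5, 0, 13.4, 0, 0, 0]

```text
time: 24.72
tool_pos: [0.5065, 0.22, 0.0039]
orientation: [-2.278, -2.163, 0.001]
contact_force: [0.2, 1.3, 0.8]
width: 0.0856
grasp_force: 0.0
```

move_arm:
  steps:
    - [0.6, 0, 0, 0, 0, 0, 0]
    - [0.2, 0, 0, 0, 0, 0, 0]
    - [0.2, 0, 0, 0, 0, 0, 0]
    - [0.2, 0, 0, 0, 0, 0, 0]
    - [0.2, 0, 0, 0, 0, 0, 0]
  grip_force: 40

```text
time: 25.13
tool_pos: [0.5075, 0.2213, 0.0059]
orientation: [2.275, 2.164, 0.005]
contact_force: [-1.5, -1.5, 6.0]
width: 0.059
grasp_force: 42.2
```

move_arm:
  steps:
    - [0.2, 0, 0, -0.5, 0, 0, 0]
    - [0.2, 0, 0, -2, 0, 0, 0]
    - [0.2, 0, 0, -5, 0, 0, 0]
    - [0.2, 0, 0, -8, 0, 0, 0]
    - [0.2, 0, 0, -11, 0, 0, 0]
    - [0.2, 0, 0, -13, 0, 0, 0]
    - [0.2, 0, 0, -13, 0, 0, 0]
    - [0.2, 0, 0, -13, 0, 0, 0]

```text
time: 25.8
tool_pos: [0.5071, 0.2214, 0.1358]
orientation: [2.275, 2.164, 0.006]
contact_force: [-0.3, 0.1, -0.7]
width: 0.0589
grasp_force: 43.4
```

```bash
python3 - <<'E'
from m import *
s=env.read_state(); print(s["contact_force"],s["width"],s["grasp_force"],s["tool_pos"])
f=wrist("w18")
q=pts(f,'orange',(.17,.22),(.45,.56),(.15,.28)); A=np.c_[q[:,:2],np.ones(len(q))]; print(np.linalg.lstsq(A,q[:,2],rcond=None)[0][:2])
rep('lid',q)
go(.4888,-.2373,.13,87)
E
```

```text
[-0.33074579  0.05503875 -0.74120821] 0.05894469089939383 43.39822413632646 [0.50708749 0.22142275 0.13578025]
[-0.00682215 -0.03798784]
lid 13101 z 0.1970 circ [0.5065 0.2203] r 0.0310 rect [0.5065 0.2204] [0.0597 0.0594] a87.1 fit [0.5065 0.2219] r0.0215
t25.85 [0.5058 0.221  0.1342] q6 0.39 w 0.0588 -> [-45.85   0.6    0.41] [ 0.03 -0.02  0.13]
```

move_arm:
  steps:
    - [0.2, -2, 0, 0, 0, 0, 0]
    - [0.2, -6, 0.1, 0, 0, 0, 0]
    - [0.2, -10, 0.1, 0, 0, 0, 0]
    - [0.2, -14, 0.2, 0, 0, 0, 0]
    - [0.2, -18, 0.2, 0, 0, 0, 0]
    - [0.2, -22, 0.3, 0, 0, 0, 0]
    - [0.2, -26, 0.3, 0, 0, 0, 0]
    - [0.2, -30, 0.4, 0, 0, 0, 0]

```text
time: 26.52
tool_pos: [0.4927, -0.0802, 0.132]
orientation: [-2.274, -2.163, 0.004]
contact_force: [0.1, 0.3, -0.9]
width: 0.0585
grasp_force: 43.4
```

move_arm:
  steps:
    - [0.2, -4, 0, 0, 0, 0, 0]
    - [0.2, -8, 0.1, 0, 0, 0, 0]
    - [0.2, -12, 0.2, 0, 0, 0, 0]
    - [0.2, -15, 0.2, 0, 0, 0, 0]
    - [0.2, -15.8, 0.2, 1, 0, 0, 0]
    - [0.2, -15.8, 0.2, 4, 0, 0, 0]
    - [0.2, -15.8, 0.2, 6, 0, 0, 0]
    - [0.2, -15.8, 0.2, 6, 0, 0, 0]

```text
time: 27.18
tool_pos: [0.484, -0.2339, 0.0682]
orientation: [-2.269, -2.155, 0.005]
contact_force: [-0.6, 1.8, -0.1]
width: 0.0589
grasp_force: 43.5
```

move_arm:
  steps:
    - [0.2, 0, 0, 0, 0, 0, 0]
    - [0.2, 0, 0, 0, 0, 0, 0]

```text
time: 27.35
tool_pos: [0.489, -0.2361, 0.0737]
orientation: [-2.275, -2.165, 0.0]
contact_force: [-0.3, 0.5, -0.5]
width: 0.0587
grasp_force: 43.5
```

```bash
python3 - <<'E'
from m import *
f=wrist("w19")
rep('lid',pts(f,'orange',(.11,.16),(.4,.6),(-.34,-.15)))
go(.4888,-.2373,.011,87)
E
```

```text
lid 13108 z 0.1349 circ [ 0.4884 -0.2369] r 0.0309 rect [ 0.4886 -0.237 ] [0.0598 0.0593] a87.2 fit [ 0.4886 -0.2355] r0.0215
t27.40 [ 0.4897 -0.2365  0.0744] q6 -0.48 w 0.0589 -> [-0.08 -0.09  6.34] [0.04 0.02 0.16]
```

move_arm:
  steps:
    - [0.2, 0, 0, 1.5, 0, 0, 0]
    - [0.2, 0, 0, 3, 0, 0, 0]
    - [0.2, 0, 0, 4.5, 0, 0, 0]
    - [0.2, 0, 0, 5.5, 0, 0, 0]
    - [0.2, 0, 0, 5.9, 0, 0, 0]
    - [0.2, 0, 0, 6.1, 0, 0, 0]
    - [0.2, 0, 0, 6.1, 0, 0, 0]

```text
time: 27.98
tool_pos: [0.4895, -0.2368, 0.0133]
orientation: [2.276, 2.165, 0.0]
contact_force: [-0.1, 0.3, -0.4]
width: 0.0585
grasp_force: 43.5
```

move_arm:
  steps:
    - [0.2, 0, 0, 0.1, 0, 0, 0]
    - [0.2, 0, 0, 0.2, 0, 0, 0]
    - [0.2, 0, 0, 0.2, 0, 0, 0]
    - [0.2, 0, 0, 0.2, 0, 0, 0]

```text
time: 28.32
tool_pos: [0.4892, -0.2369, 0.0113]
orientation: [2.276, 2.164, 0.0]
contact_force: [0.1, -0.1, -0.6]
width: 0.0587
grasp_force: 43.5
```

move_arm:
  steps:
    - [0.2, 0, 0, 0.1, 0, 0, 0]
    - [0.2, 0, 0, 0.1, 0, 0, 0]
    - [0.2, 0, 0, 0.2, 0, 0, 0]
    - [0.2, 0, 0, 0.2, 0, 0, 0]

```text
time: 28.65
tool_pos: [0.4893, -0.2373, 0.0108]
orientation: [2.275, 2.164, 0.0]
contact_force: [-3.0, 1.6, 13.2]
width: 0.0589
grasp_force: 44.7
```

move_arm:
  steps:
    - [0.5, 0, 0, 0, 0, 0, 0]
    - [0.8, 0, 0, 0, 0, 0, 0]
    - [1, 0, 0, 0, 0, 0, 0]
    - [1, 0, 0, -1, 0, 0, 0]
    - [1, 0, 0, -4, 0, 0, 0]
    - [1, 0, 0, -8, 0, 0, 0]
    - [1, 0, 0, -12, 0, 0, 0]
    - [1, 0, 0, -16, 0, 0, 0]

```text
time: 29.32
tool_pos: [0.4885, -0.2364, 0.1708]
orientation: [-2.276, -2.164, 0.0]
contact_force: [0.4, -1.2, 0.5]
width: 0.0851
grasp_force: 0.0
```

move_arm:
  steps:
    - [1, 0, 0, -2, 0, 0, 0]
    - [1, 0, 0, -5, 0, 0, 0]
    - [1, 0, 0, -5, 0, 0, 0]
    - [1, 0, 0, -5, 0, 0, 0]
    - [1, 0, 0, -5, 0, 0, 0]

```text
time: 29.73
tool_pos: [0.4886, -0.2365, 0.2189]
orientation: [-2.276, -2.165, 0.0]
contact_force: [-1.0, 0.4, -0.3]
width: 0.0852
grasp_force: 0.0
```

```bash
python3 - <<'E'
from m import *
f=wrist("w20"); save("c20",f["img"])
for c,zr in(("orange",(.06,.09)),("blue",(.06,.09)),("red",(.042,.065)),("green",(.026,.036))):
    q=pts(f,c,zr,(.42,.68),(-.32,-.06)); rep(c,q)
print(env.read_state()["contact_force"])
E
```

```text
orange 2227 z 0.0721 circ [ 0.4885 -0.2391] r 0.0306 rect [ 0.4888 -0.2384] [0.059  0.0601] a48.2 fit [ 0.4886 -0.2378] r0.0213
blue 2957 z 0.0722 circ [ 0.5985 -0.1424] r 0.0308 rect [ 0.5973 -0.1419] [0.06   0.0588] a41.6 fit [ 0.5971 -0.1423] r0.0215
red 274 z 0.0532 circ [ 0.4962 -0.1354] r 0.0100 rect [ 0.4962 -0.1354] [0.0187 0.0188] a42.9 fit [ 0.4963 -0.1356] r0.0069
green 887 z 0.0294 circ [ 0.5947 -0.2445] r 0.0433 rect [ 0.5949 -0.2436] [0.0342 0.0815] a85.1 fit [ 0.5937 -0.2461] r0.0310
[-0.17042923 -0.53505401 -1.01562779]
```

View pics/c20.png

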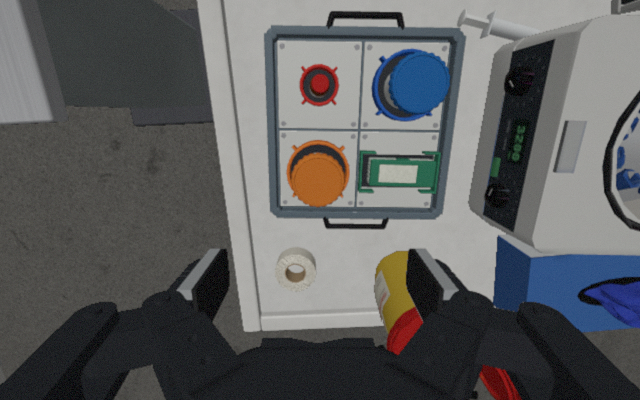

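All four items are seated: vial (319,84), blue pot (418,82), orange pot (318,180) and mailer (398,174). The measured heights match the holder floors and the centres are within 3 mm. I hand the job in.

```bash
python3 -c "
from bench import env
print(env.finish_job())"
```

```text
the job is handed in; nothing more can be done
None
```

The job is handed in at about 30 s robot time: both pots, the slide mailer and the red vial measured down on their holders' floors within about 3 mm of centre, and the green and grey vials were not approached; no verdict came back from the hand-in.

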